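# Latch the membrane filter press

## Robot

A 6-joint arm with a two-finger parallel gripper is mounted at the origin on the work surface. World frame = base frame: x ahead of the robot, y to its left, z up, the work surface at z = 0. Lengths are in m, angles in rad, forces in N, time in s.
With the tool pointing down it reaches from about 0.35 to 0.775 m from the base axis. Payload 5.5 kg.
Tool frame: the origin (TCP) lies midway between the tips of the shut fingers; the grasp point (between the pads) lies 19 mm behind it; z points along the fingers, y is the line along which they close (so a half turn about z gives the same grasp; the last joint's range is limited). The gripper opens to 85 mm and grips with 20 to 120 N. Pads are 22 mm wide; open, the fingers measure 114 mm over their backs; the gripper's body (76 mm by 85 mm) begins 54 mm behind the grasp point. The pads swing forward as they close: fully open they stand 13 mm farther back than shut.
Start: joints at [1.101, 0.313, 0.046, 1.304, 0, 1.431], TCP at [0.186, 0.544, 0.231] pointing down, gripper open.
Joint ranges: [-2.76, 2.76], [-0.86, 1.69], [-1.03, 1.26], [-2.2, 2.34], [-1.47, 1.5], [-3.14, 3.14]. Speed limits (rad/s): [2.57, 2.57, 3.14, 3.14, 3.14, 3.14].

## Interface

Orientations are given as a unit quaternion [w, x, y, z].
In Python, from workcell import env gives the robot as it stands.
- The arm moves only by the tool move_arm, never from a script. Its argument "targets" is a list of rows, each a list of 3 entries, a list of its own where there are three numbers: the shift along the tool's x, y, z in mm, then the turn, a rotation vector about the tool's x, y, z in units of 10 degrees (1.0 is 10 degrees), then the closure, from -1 (fully open) to 1 (shut). In form: [[[dx, dy, dz], [ax, ay, az], gripper], ...]. A call has 1 to 5 rows; each row is the pose to reach, as a shift and turn from the pose commanded when the call began, along the tool's axes at that moment; what a row does not reach only later rows make up. A row lasts 1/8 s, in which the tool goes at most 62.5 mm and 10.7 degrees, less where a joint would pass 70% of its speed; a pose out of reach is approached as far as the arm can. A call with a gripper value outside its range is refused whole. The fingers move at their own pace and stop on an object; "squeeze" is the grip in N (left out, the last holds). Time passes only in rows, so rows that repeat a pose let the fingers close. It gives the time, the measured TCP pose, the force, the opening and the grip force at its end, in the units of the state.
- env.get_state(): the state, without advancing time (a new reading comes with each control period).
- env.read_camera(name): name is "side" or "top" or "wrist"; returns a dict with "pixels" (400x640x3 uint8, red, green, blue), "fovy" (degrees; the focal length in pixels is half the picture's height over the tangent of half this angle, whatever the lens; pixels are square), "cx", "cy" (the principal point, pixels), "dist_coeffs" ([k1, k2, p1, p2, k3] as OpenCV has them; the pictures are not rectified), "extrinsics" (4x4, takes a point from world to camera coordinates); the wrist camera has in their place "mount" (4x4, takes a point from camera to tool coordinates, whose origin is the TCP and whose axes are the flange's). Camera axes: x right, y up, looking along -z (the intrinsics and any distortion apply to the point x, -y, -z); pixel columns grow to the right and rows downward; lengths in m; the calibration is good to about 2 mm. A picture is of the moment at which its call begins: read the wrist's pose just before it. There is no depth.
- env.hand_in(): hands the job in; it is judged then, once.
Trained networks look in a picture, given as the dict that the camera call returned (one of the last four; its "shot" number tells which), for a name from the list of things; names that differ only in an ending like _2 or _b are one class to them, and where a whole thing is asked for, a point or a joint stands for the part that bears it (a point fixed in the world has none). Each returns a list of dicts, best first, with "confidence" (0 to 1); they miss things now and then, are a little off and sometimes report something else, mostly with a low value. They report only what shows in the picture. A call takes as long as a camera call.
- env.spot_in(thing, picture): "centre" ([x, y, z] in m, in world coordinates, good to about 4 mm: the middle of the surface that is visible of it).
- env.regions_of(thing, picture): "mask" (400x640 bool, what is visible of it).
- env.landmark_of(thing, picture): "centre" ([x, y, z] in m, in world coordinates, good to about 4 mm: a listed point, or the origin of a listed thing).
The state is a dict: "clock": time; "joint_pos": joint angles; "qvel": joint speeds; "tau": joint torques, N m; "tcp_pos": TCP position; "orientation": TCP orientation; "wrist_force": force on the tool from outside, world axes, zero at the start; "ft_torque": the same for the moment, N m; "finger_gap": finger opening in m; "grip_force": force on a finger pad.
Only numpy, scipy, OpenCV 4.12 (cv2) and the standard library are available. Lean on these libraries where they do the work, as an engineer would, in place of code of your own. Each camera call takes 0.05 s, during which the arm holds its last target. There are 200 camera calls.

## Task

Close the filter press: push its sliding carriage shut against the port block, swing the wire claw of the draw latch over so that its end bar drops behind the keeper on the carriage, then throw the latch lever back over centre until it lies flat, so that the claw draws the carriage tight. Leave the labware around the press where it stands.

Things in the scene. Friction and masses are not known exactly. Their poses are not given: they have to be found in the camera images.
- press: Filter press fixed to the bench: base plate x -104 to 196 mm, 110 wide, 12 thick; white port block x -102 to 30, 90 wide, top at 60 mm; white sliding carriage beyond it. Steel draw latch on top, in the plane y = 0. Origin on the bench under the lever's pin; x points along the press from lever towards keeper and carriage, z up.
- carriage (a joint): Slide of the carriage along the press's x, in m: 0 shut against the port block's gasket, grows as it opens, up to 0.05. Starts 18 to 40 mm open. About 3 N of friction; stays where it is left.
- push_plate (a point): Middle of the top edge of the outer (+x) face of the carriage's upright aluminium plate: 70 mm wide, 12 mm thick, 32 mm above the carriage's top, 95 mm above the bench; at the press's x = 118 mm when shut. Push it towards -x to shut the carriage.
- keeper (a point): Keeper on the carriage's top (63 mm above the bench): steel post 24 mm wide, 6 thick, 14.5 high; its lip overhangs 4 mm to the press's +x, underside 10.5 mm up; a ramp on the other side. The point is at the foot of the post's face under the lip; axes as the press's. The hooked bar's centre lies 3.5 mm to +x of it and 3 to 7 mm up.
- lever (a joint): Lever's hinge, rad: 0 flat and latched, pointing to the press's -x; grows as it swings up towards the keeper, stop at 1.92. Angle above +x = pi minus this. Friction holds it (1.5 N at the tip); starts 1.22 to 1.66. The farther forward it is, the farther the claw reaches past the lip (12 mm at the stop, barely at 1.22, carriage shut). Throwing it hooked takes under 10 N at the tip.
- lever_pin (a point): Hinge pin of the lever, 74 mm above the bench, axis along the press's y.
- lever_tip (a point): Tip of the lever, 80 mm from its pin; the lever is a steel bar 22 mm wide and 5 mm thick.
- claw (a joint): Claw's hinge on the lever, rad: 0 when hooked and the lever flat; swings freely, falls by its weight. The claw's angle above the press's +x = this minus the lever's value minus 0.026. Starts at its stop 3.78, lying back over the lever. Its pivot is on the lever 18 mm from the pin, 0.21 rad further round (from +x through up to -x) than the lever itself.
- claw_bar (a point): Middle of the claw's end bar. The claw is a U of steel wire: two arms 40 mm apart straddle the lever, joined at the free end by this bar, 7 mm thick, 40 mm long along the press's y, 84 mm from the claw's pivot. The sprung arms stretch up to 12 mm (5 N per mm). Pushed past upright it falls over towards the keeper.
- media_bottle: Glass bottle with blue cap, 80 mm across, 150 mm high; origin under its centre. Leave alone.
- white_jar: White plastic jar, 60 mm across, 70 mm high; origin under its centre. Leave alone.
- canister: Clear canister with blue lid, 72 mm across, 95 mm high; origin under its centre. Leave alone.
- petri_dish: Flat closed dish, 90 mm across, 16 mm high; origin under its centre. Leave alone.
- stopper: Dark rubber stopper, 42 mm across, 32 mm high; origin under its centre. Leave alone.
- spring_clamp: Aluminium spring clamp lying flat, 110 mm long, 8 mm high; origin under its middle. Leave alone.
- spare_cassette: White filter cassette, 78 x 60 x 12 mm; origin under its centre. Leave alone.

How it is judged:
On the way, in this order (a step that is already met when the one before it is completed fails the run):
1. the carriage is pushed shut (within 6 mm) (value of joint carriage below 0.006 m), for 0.2 s.
2. with the lever still up, the claw's bar has dropped behind the keeper, below the top of its lip (x of claw_bar in the frame of keeper between 0.001 and 0.03 m and z of claw_bar in the frame of keeper below 0.01 m and value of joint lever above 0.8 rad), for 0.2 s.
At the end, for the whole second after the job is handed in: The lever lies flat (within 0.1 rad), the carriage is home (within 2.5 mm), and the claw's bar lies against the keeper's post under its lip (bar centre 1 to 8 mm behind the post's face, 0 to 10 mm above the carriage's top) (value of joint lever below 0.1 rad and value of joint carriage below 0.0025 m and x of claw_bar in the frame of keeper between 0.001 and 0.008 m and z of claw_bar in the frame of keeper between 0 and 0.01 m); the robot touches nothing.
It fails at once if a bystander is shifted by more than 25 mm (distance of any of media_bottle, white_jar, canister, petri_dish, stopper, spring_clamp, spare_cassette from where it was at the start of the episode above 0.025 m).
It also fails if it takes over 64 s, if anything falls off the work surface, if the arm or the gripper's body presses on something with over 40 N, if the wrist force passes 120 N, or if a joint passes its speed limit or range.

## Working session

There is one attempt and no reset: what is moved stays moved. The work goes in short steps, Python scripts to look and compute and a tool call to move; the robot and the scene stay as the last step left them, time stands still between calls to the robot, and variables do not carry over. Pictures are saved under pics/ and viewed, at most 10 in all, crops included, and the job is handed in when it is done.

Besides the shell and the picture viewer there is one more tool, called after "Emit:" by a JSON object that holds its "api" and its "payload". move_arm: Moves the arm, as the interface text tells. Its arguments: {"type":"object","properties":{"targets":{"type":"array","items":{"type":"array"}},"squeeze":{"type":"number"}},"required":["targets"]}

```bash
mkdir -p pics; cat > h.py <<'E'
import numpy as np, cv2
from workcell import env
from scipy.spatial.transform import Rotation as R
def save(p,n): cv2.imwrite('pics/'+n+'.png',p['pixels'][:,:,::-1])
def look(cams,things):
    out={}
    for c in cams:
        p=env.read_camera(c)
        for t in things:
            r=env.landmark_of(t,p)
            if r: out[c,t]=np.array(r[0]['centre']); print(c,t,np.round(r[0]['centre'],4),round(r[0]['confidence'],2))
    return out
E
python3 - <<'E'
from h import *
s=env.get_state();print(s)
T=['press','push_plate','keeper','lever_pin','lever_tip','claw_bar','media_bottle','white_jar','canister','petri_dish','stopper','spring_clamp','spare_cassette']
look(['side','top'],T)
a=env.read_camera('side');b=env.read_camera('top')
cv2.imwrite('pics/a.png',cv2.resize(np.vstack([a['pixels'],b['pixels']])[:,:,::-1],(480,600)))
save(a,'side0');save(b,'top0')
E
```

```text
{'clock': 0.0, 'joint_pos': array([1.10140753e+00, 3.14010816e-01, 4.49953806e-02, 1.30358711e+00,
       2.96041459e-05, 1.43123323e+00]), 'qvel': array([ 0.0015102 ,  0.00137427,  0.0016627 , -0.00014032,  0.00022638,
       -0.00075888]), 'tau': array([ 1.03735470e-03, -4.80624604e+01,  2.98535693e+01,  1.95852929e-02,
        5.72072736e-05,  1.03350979e-05]), 'tcp_pos': array([0.18598383, 0.54356665, 0.23040964]), 'orientation': array([-2.84867358e-04,  1.64166311e-01,  9.86432262e-01, -8.57132623e-04]), 'wrist_force': array([ 0.53007662,  0.48521205, -0.52223441]), 'ft_torque': array([-0.01926872,  0.03975334,  0.00030822]), 'grip_force': 0.0, 'finger_gap': 0.08542198429011678}
side press [ 5.209e-01 -1.470e-01  5.000e-04] 0.86
side push_plate [ 0.4894 -0.0061  0.0948] 0.75
side keeper [ 0.5008 -0.0574  0.0624] 0.88
side lever_pin [ 0.5172 -0.1443  0.0759] 0.84
side lever_tip [ 0.5227 -0.1574  0.1528] 0.51
side claw_bar [ 0.5342 -0.2076  0.1487] 0.6
side media_bottle [ 0.6204 -0.4715 -0.0029] 0.64
side white_jar [ 0.6528  0.4164 -0.0009] 0.5
side canister [ 0.4034  0.4026 -0.0008] 0.74
side petri_dish [ 0.4144 -0.2271 -0.0016] 0.76
side stopper [ 0.5204 -0.1456  0.0012] 0.62
side spring_clamp [ 0.6134 -0.0148  0.0021] 0.59
side spare_cassette [ 0.6503 -0.1632  0.003 ] 0.56
top press [ 0.5175 -0.1464 -0.0016] 0.73
top keeper [ 0.5005 -0.0579  0.0607] 0.86
top lever_pin [ 0.5148 -0.1474  0.0765] 0.65
top lever_tip [ 0.5219 -0.1616  0.1532] 0.67
top claw_bar [ 0.5362 -0.2093  0.1494] 0.4
top media_bottle [ 0.6228 -0.4667 -0.0016] 0.64
top white_jar [ 0.6521  0.4058 -0.0021] 0.94
top canister [ 0.4088  0.4038 -0.0019] 0.76
top petri_dish [ 0.4131 -0.2274  0.0032] 0.72
top stopper [ 0.3876 -0.0963 -0.0008] 0.73
top spring_clamp [ 0.6189 -0.0145  0.0016] 0.54
top spare_cassette [ 0.6524 -0.1596  0.0007] 0.78
```

View pics/side0.png

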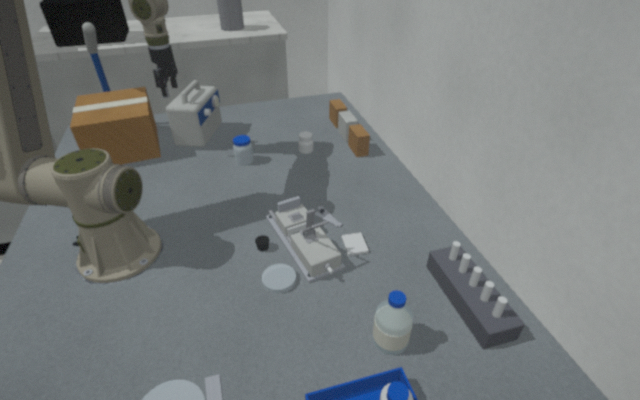

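View pics/top0.png

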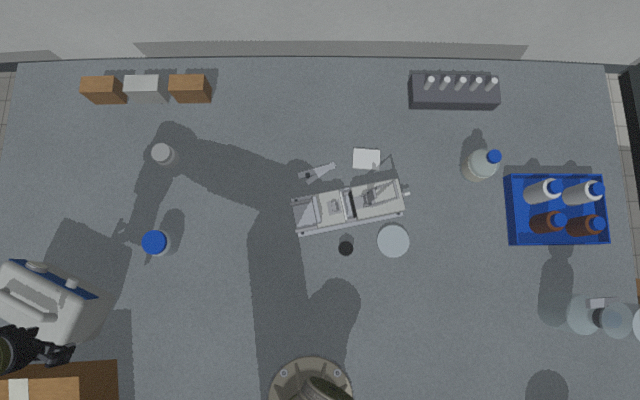

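Side view: the press sits at around (305,235), with its lever and claw up. Top view: the press runs from (295,215) to (405,200), with the stopper at (345,248), the dish at (393,240), the clamp at (317,172) and the cassette at (366,158). The network landmarks agree with this.

```bash
cat >> h.py <<'E'
O=np.array([0.516,-0.146,0.]); A=np.deg2rad(100.3)
def setframe(o,a):
    global O,A; O=np.array([o[0],o[1],0.]);A=a
def P():
    return R.from_euler('z',A).as_matrix()
def topress(w): return P().T@(np.asarray(w)-O)
def cur():
    s=env.get_state();q=s['orientation'];return s,R.from_quat([q[1],q[2],q[3],q[0]])
def goal(pts):
    s,r=cur(); M=P()@np.diag([1,-1,-1.])
    rv=(r.inv()*R.from_matrix(M)).as_rotvec()
    print('tcp in press mm',np.round(topress(s['tcp_pos'])*1e3,1),'turn/10deg',np.round(np.rad2deg(rv)/10,2),'F',np.round(P().T@s['wrist_force'],1),'t',s['clock'])
    for p in pts: print(p,'->',np.round(r.inv().apply(O+P()@(np.array(p)/1e3)-s['tcp_pos'])*1e3,1))
E
python3 - <<'E'
from h import *
goal([(190,0,230)])
E
```

```text
tcp in press mm [737.9 201.  231.3] turn/10deg [ 0.   -0.    6.08] F [ 0.5  0.4 -0.2] t 1.5
(190, 0, 230) -> [-442.8 -380.2    1.3]
```

Emit:
{"api": "move_arm", "payload": {"targets": [[[-60,-52,0],[0,0,1.0],1],[[-107,-92,0],[0,0,2.0],1],[[-154,-132,0],[0,0,3.0],1],[[-201,-172,0],[0,0,4.0],1],[[-248,-212,0],[0,0,5.0],1]]}}

```text
clock: 2.12
tcp_pos: [0.346, 0.2734, 0.2316]
orientation: [0.0, 0.568, 0.823, 0.001]
wrist_force: [1.3, 0.4, -0.2]
finger_gap: -0.0002
grip_force: 0.0
```

```bash
python3 - <<'E'
from h import *
goal([(190,0,230)])
E
```

```text
tcp in press mm [443.   92.3 231.6] turn/10deg [ 0.01 -0.    1.05] F [ 0.2 -1.3 -0.2] t 2.125
(190, 0, 230) -> [-265.6   44.6    1.6]
```

Emit:
{"api": "move_arm", "payload": {"targets": [[[-53,9,0],[0,0,0.3],1],[[-106,18,0],[0,0,0.6],1],[[-159,27,0],[0,0,0.9],1],[[-212,36,0],[0,0,1.05],1],[[-265,45,1],[0,0,1.05],1]]}}

```text
clock: 2.75
tcp_pos: [0.4835, 0.0422, 0.2306]
orientation: [0.0, 0.639, 0.769, 0.0]
wrist_force: [0.2, 0.4, 0.5]
finger_gap: 0.0002
grip_force: 0.0
```

```bash
python3 - <<'E'
from h import *
p=env.read_camera('wrist');save(p,'w1')
for t in ['push_plate','keeper','lever_pin','lever_tip','claw_bar','press']:
    r=env.landmark_of(t,p)
    if r: print(t,np.round(r[0]['centre'],4),np.round(topress(r[0]['centre'])*1e3,1),r[0]['confidence'])
goal([(170,0,230)])
E
```

```text
push_plate [ 0.491  -0.0102  0.0934] [138.1   0.3  93.4] 0.88
lever_tip [ 0.5209 -0.1424 -0.0024] [ 2.7 -5.5 -2.4] 0.48
press [ 5.206e-01 -1.458e-01  1.000e-04] [-0.6 -4.6  0.1] 0.97
tcp in press mm [193.9  -0.6 230.3] turn/10deg [-0.   -0.    0.04] F [ 0.2  0.  -0.7] t 3.1
(170, 0, 230) -> [-23.9  -0.7   0.3]
```

View pics/w1.png

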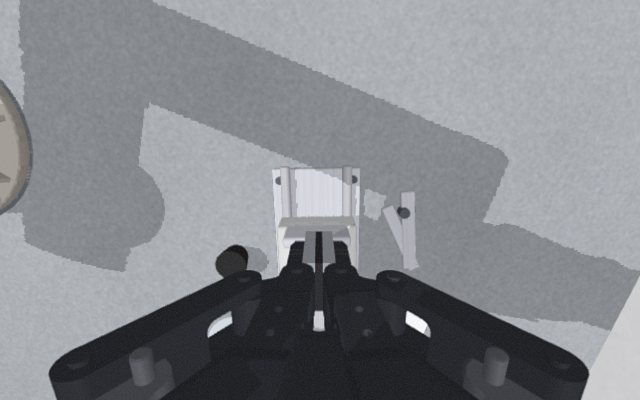

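The wrist view shows the press in line with the tool. The base plate spans columns 273–360, the push plate is at about row 222, and the stopper (232,262) and clamp (403,230) are clear of the path. I'll go down outside the plate and push.

Emit:
{"api": "move_arm", "payload": {"targets": [[[-24,0,50],[0,0,0],1],[[-24,0,100],[0,0,0],1],[[-24,0,148],[0,0,0],1],[[-24,0,148],[0,0,0],1]]}}

```text
clock: 3.6
tcp_pos: [0.4831, 0.022, 0.0795]
orientation: [-0.003, 0.638, 0.77, -0.002]
wrist_force: [0.2, -0.0, 0.9]
finger_gap: 0.0001
grip_force: 0.0
```

Emit:
{"api": "move_arm", "payload": {"targets": [[[-15,0,0],[0,0,0],1],[[-25,0,0],[0,0,0],1],[[-32,0,0],[0,0,0],1],[[-36,0,0],[0,0,0],1],[[-38,0,0],[0,0,0],1]]}}

```text
clock: 4.22
tcp_pos: [0.4945, -0.0173, 0.0828]
orientation: [0.0, 0.639, 0.769, 0.0]
wrist_force: [1.0, 3.3, 1.3]
finger_gap: 0.0
grip_force: 1.6
```

```bash
python3 - <<'E'
from h import *
goal([(129,0,82)])
look(['top','side'],['push_plate','keeper'])
E
```

```text
tcp in press mm [130.5  -1.9  82.8] turn/10deg [0.01 0.   0.03] F [ 3.1 -1.6  1.3] t 4.225
(129, 0, 82) -> [-1.5 -1.9  0.8]
top push_plate [ 0.4083  0.4044 -0.0034] 0.26
top keeper [ 0.5013 -0.0802  0.0647] 0.51
side push_plate [ 0.4961 -0.0256  0.0963] 0.93
side keeper [ 0.5024 -0.0792  0.0605] 0.7
```

Emit:
{"api": "move_arm", "payload": {"targets": [[[-1.5,0,0],[0,0,0],1],[[-3,0,0],[0,0,0],1],[[-4,0,0],[0,0,0],1],[[-4,0,0],[0,0,0],1]]}}

```text
clock: 5.03
tcp_pos: [0.494, -0.0194, 0.082]
orientation: [-0.002, 0.638, 0.77, 0.001]
wrist_force: [-0.1, 7.1, 1.0]
finger_gap: 0.0002
grip_force: 3.6
```

Emit:
{"api": "move_arm", "payload": {"targets": [[[-2,0,0],[0,0,0],1],[[-4,0,0],[0,0,0],1],[[-4,0,0],[0,0,0],1]]}}

```text
clock: 5.4
tcp_pos: [0.494, -0.0196, 0.0821]
orientation: [-0.004, 0.637, 0.771, 0.004]
wrist_force: [-1.9, 20.7, 5.9]
finger_gap: -0.0001
grip_force: 10.2
```

The carriage is on its gasket: the force rises with no travel, and the TCP is at about x=128 against the expected 118+10. Next I'll retract and go over behind the claw.

Emit:
{"api": "move_arm", "payload": {"targets": [[[12,0,0],[0,0,0],1],[[20,0,-50],[0,0,0],1],[[20,0,-100],[0,0,0],1],[[20,0,-150],[0,0,0],1],[[-30,0,-160],[0,0,0],1]]}}

```text
clock: 6.02
tcp_pos: [0.5029, -0.0537, 0.2467]
orientation: [0.004, 0.637, 0.771, 0.001]
wrist_force: [1.7, -1.0, -1.2]
finger_gap: -0.0
grip_force: 0.0
```

```bash
python3 - <<'E'
from h import *
d=look(['top','side'],['push_plate','keeper','lever_pin','lever_tip','claw_bar','press'])
for k,v in d.items(): print(k,np.round(topress(v)*1e3,1))
goal([(-105,0,240),(-105,0,138)])
E
```

```text
top lever_tip [ 0.5213 -0.1632  0.1519] 0.4
top claw_bar [ 0.5291 -0.208   0.1519] 0.63
side push_plate [ 0.4938 -0.0297  0.095 ] 0.73
side keeper [ 0.5061 -0.079   0.0637] 0.57
side lever_pin [ 0.5202 -0.1481  0.0775] 0.55
side lever_tip [ 0.5351 -0.2075  0.1475] 0.64
side claw_bar [ 0.5318 -0.2102  0.1493] 0.63
side press [ 5.214e-01 -1.463e-01  3.000e-04] 0.96
('top', 'lever_tip') [-17.9  -2.1 151.9]
('top', 'claw_bar') [-63.3  -1.8 151.9]
('side', 'push_plate') [118.4   1.   95. ]
('side', 'keeper') [67.7 -2.2 63.7]
('side', 'lever_pin') [-2.8 -3.8 77.5]
('side', 'lever_tip') [-63.9  -7.8 147.5]
('side', 'claw_bar') [-66.   -4.1 149.3]
('side', 'press') [-1.3 -5.3  0.3]
tcp in press mm [ 93.2  -1.6 242.1] turn/10deg [-0.   -0.    0.03] F [ 0.5 -0.2  0.2] t 6.725
(-105, 0, 240) -> [-198.2   -2.7    2.1]
(-105, 0, 138) -> [-198.2   -2.7  104.1]
```

Emit:
{"api": "move_arm", "payload": {"targets": [[[-55,0,0],[0,0,0],1],[[-110,0,0],[0,0,0],1],[[-165,0,0],[0,0,0],1],[[-200,0,0],[0,0,0],1],[[-200,0,30],[0,0,0],1]]}}

```text
clock: 7.35
tcp_pos: [0.5396, -0.2548, 0.2135]
orientation: [0.003, 0.64, 0.768, 0.0]
wrist_force: [0.0, 0.6, -1.4]
finger_gap: -0.0002
grip_force: 0.0
```

Emit:
{"api": "move_arm", "payload": {"targets": [[[0,0,40],[0,0,0],1],[[0,0,73],[0,0,0],1],[[0,0,73],[0,0,0],1]]}}

```text
clock: 7.72
tcp_pos: [0.5358, -0.2496, 0.1365]
orientation: [-0.003, 0.639, 0.769, -0.0]
wrist_force: [0.7, 0.1, 0.2]
finger_gap: 0.0003
grip_force: 0.0
```

```bash
python3 - <<'E'
from h import *
goal([(-85,-2,140),(-60,-2,156),(-35,-2,166),(-10,-2,167),(3,-2,167)])
E
```

```text
tcp in press mm [-105.5   -1.   136.5] turn/10deg [-0.03 -0.02  0.03] F [-0.  -0.7  0.2] t 7.725
(-85, -2, 140) -> [20.5  1.1 -3.5]
(-60, -2, 156) -> [ 45.5   1.2 -19.4]
(-35, -2, 166) -> [ 70.6   1.2 -29.2]
(-10, -2, 167) -> [ 95.6   1.4 -30.1]
(3, -2, 167) -> [108.6   1.4 -30.1]
```

Emit:
{"api": "move_arm", "payload": {"targets": [[[20,1,-3],[0,0,0],1],[[33,1,-11],[0,0,0],1],[[45,1,-19],[0,0,0],1],[[58,1,-25],[0,0,0],1],[[70,1,-29],[0,0,0],1]]}}

```text
clock: 8.35
tcp_pos: [0.526, -0.181, 0.1693]
orientation: [0.001, 0.639, 0.77, 0.0]
wrist_force: [-0.1, -0.1, -0.8]
finger_gap: 0.0003
grip_force: 0.1
```

```bash
python3 - <<'E'
from h import *
goal([(-10,-2,167)])
d=look(['top','side'],['lever_tip','claw_bar'])
for k,v in d.items(): print(k,np.round(topress(v)*1e3,1))
E
```

```text
tcp in press mm [-36.2  -3.6 169.3] turn/10deg [0.01 0.   0.03] F [-0.1  0.1 -0.8] t 8.35
(-10, -2, 167) -> [26.2 -1.5  2.3]
side lever_tip [ 0.5256 -0.1552  0.154 ] 0.52
side claw_bar [ 0.5254 -0.1668  0.169 ] 0.51
('side', 'lever_tip') [-10.8  -7.8 154. ]
('side', 'claw_bar') [-22.1  -5.5 169. ]
```

The bar is being carried along as planned, at x≈-22, z≈170. I'll carry on past upright.

Emit:
{"api": "move_arm", "payload": {"targets": [[[12,0,1],[0,0,0],1],[[22,0,1],[0,0,0],1],[[32,0,1],[0,0,0],1],[[42,0,1],[0,0,0],1],[[42,0,1],[0,0,0],1]]}}

```text
clock: 9.28
tcp_pos: [0.518, -0.1397, 0.1674]
orientation: [-0.0, 0.638, 0.77, 0.0]
wrist_force: [0.5, -0.1, -0.7]
finger_gap: 0.0004
grip_force: 0.0
```

```bash
python3 - <<'E'
from h import *
goal([(-10,-2,167)])
for c in ['top','side']:
    p=env.read_camera(c); save(p,c+'2')
    for t in ['lever_tip','claw_bar','keeper']:
        r=env.landmark_of(t,p)
        if r: print(c,t,np.round(topress(r[0]['centre'])*1e3,1),r[0]['confidence'])
    if c=='side': cv2.imwrite('pics/s2c.png',cv2.resize(p['pixels'][180:290,250:390,::-1],None,fx=5,fy=5,interpolation=cv2.INTER_CUBIC))
E
```

```text
tcp in press mm [  5.9  -3.1 167.4] turn/10deg [ 0.   -0.    0.04] F [-0.2 -0.5 -0.7] t 9.275
(-10, -2, 167) -> [-15.8  -1.2   0.4]
top claw_bar [563.1   9.4  -0.6] 0.5
top keeper [67.4 -1.9 61.9] 0.92
side lever_tip [-11.9  -3.  152.5] 0.56
side claw_bar [78.5 -0.5 92.1] 0.52
side keeper [67.2 -0.8 64.2] 0.86
```

View pics/s2c.png

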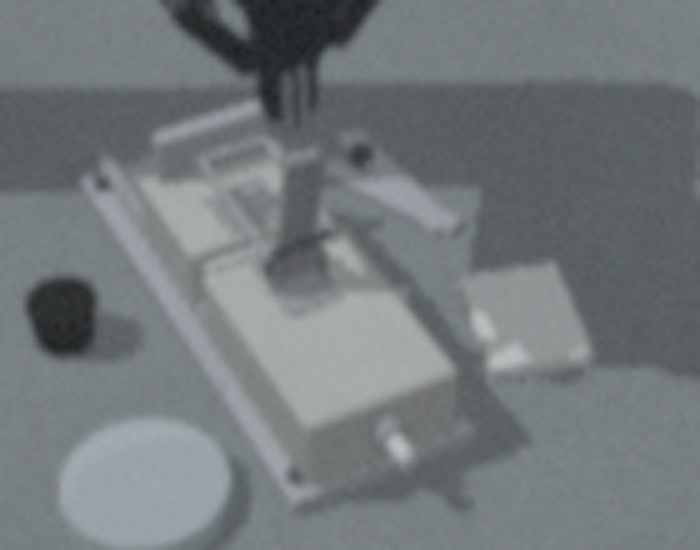

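The claw has swung over: its bar is at crop (240,155), by the keeper, though the height reading leaves open whether it has dropped. I'll push the lever forward from behind so the bar reaches well past the lip.

Emit:
{"api": "move_arm", "payload": {"targets": [[[-20,-1,-10],[0,0,0],1],[[-58,-1,-10],[0,0,0],1],[[-58,-1,15],[0,0,0],1],[[-58,-1,30],[0,0,0],1],[[-58,-1,30],[0,0,0],1]]}}

```text
clock: 10.3
tcp_pos: [0.5266, -0.197, 0.1358]
orientation: [-0.002, 0.639, 0.769, -0.0]
wrist_force: [0.2, 0.5, 0.0]
finger_gap: -0.0002
grip_force: 0.0
```

Emit:
{"api": "move_arm", "payload": {"targets": [[[15,0,0],[0,0,0],1],[[27,0,0],[0,0,0],1],[[36,0,1],[0,0,0],1],[[45,0,3],[0,0,0],1],[[54,0,5],[0,0,0],1]]}}

```text
clock: 10.92
tcp_pos: [0.5182, -0.1443, 0.1326]
orientation: [0.001, 0.639, 0.769, 0.0]
wrist_force: [0.3, -1.0, 1.9]
finger_gap: -0.0001
grip_force: 1.2
```

```bash
python3 - <<'E'
from h import *
goal([])
for c in ['top','side','wrist']:
    p=env.read_camera(c); save(p,c+'3')
    for t in ['lever_tip','claw_bar','keeper','push_plate']:
        r=env.landmark_of(t,p)
        if r: print(c,t,np.round(topress(r[0]['centre'])*1e3,1),r[0]['confidence'])
    if c=='side': cv2.imwrite('pics/s3c.png',cv2.resize(p['pixels'][190:260,260:360,::-1],None,fx=7,fy=7,interpolation=cv2.INTER_CUBIC))
E
```

```text
tcp in press mm [  1.2  -2.5 132.6] turn/10deg [0.01 0.   0.03] F [-1.  -0.1  1.9] t 10.925
top claw_bar [77.7 -3.  64.7] 0.48
top keeper [66.1 -1.4 62.3] 0.65
top push_plate [120.3   1.9  93. ] 0.74
side lever_tip [ 24.2  -3.1 154.2] 0.5
side claw_bar [81.8  0.5 66.7] 0.43
side keeper [62.9 -0.3 63.2] 0.63
side push_plate [119.7   3.6  95.5] 0.9
wrist lever_tip [ 20.2  -2.5 151.3] 0.74
wrist claw_bar [82.5 -0.2 67.6] 0.66
wrist keeper [67.9 -4.2 61. ] 0.56
wrist push_plate [117.4   0.6  97.3] 0.85
```

View pics/s3c.png

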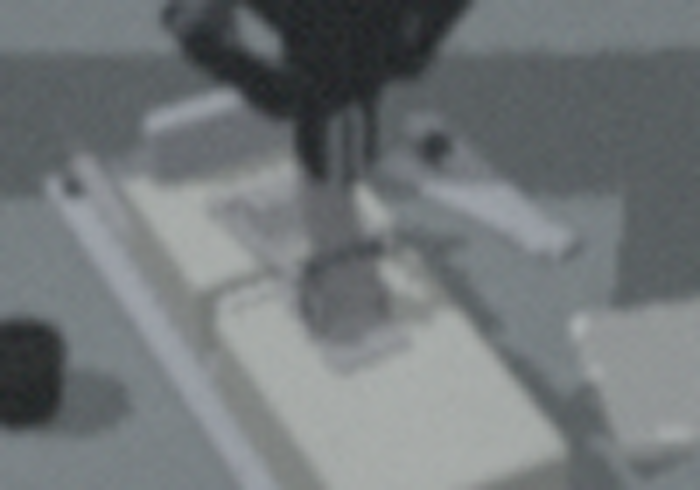

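The bar has dropped behind the keeper (z≈66, about 14 mm past the post), with the lever at about 1.83 rad. Now I'll go over to the lever's front face.

Emit:
{"api": "move_arm", "payload": {"targets": [[[-15,0,0],[0,0,0],1],[[-15,0,-50],[0,0,0],1],[[20,0,-52],[0,0,0],1],[[58,0,-52],[0,0,0],1],[[58,0,-10],[0,0,0],1]]}}

```text
clock: 12.3
tcp_pos: [0.5099, -0.0875, 0.1452]
orientation: [0.004, 0.638, 0.77, 0.002]
wrist_force: [1.0, -1.3, -1.0]
finger_gap: -0.0001
grip_force: 0.0
```

```bash
python3 - <<'E'
from h import *
goal([(40,-2,138),(25,-2,138),(11,-2,139),(-7,-2,140),(-24,-2,134)])
E
```

```text
tcp in press mm [ 58.6  -4.5 145.2] turn/10deg [0.04 0.02 0.04] F [-1.5 -0.8 -1. ] t 12.3
(40, -2, 138) -> [-18.6  -2.6   7.2]
(25, -2, 138) -> [-33.6  -2.8   7.3]
(11, -2, 139) -> [-47.6  -2.9   6.3]
(-7, -2, 140) -> [-65.6  -3.    5.4]
(-24, -2, 134) -> [-82.5  -3.2  11.5]
```

Emit:
{"api": "move_arm", "payload": {"targets": [[[-18,-1,4],[0,0,0],1],[[-30,-1,5],[0,0,0],1],[[-42,-1,5],[0,0,0],1],[[-54,-1,5],[0,0,0],1],[[-66,-1,4],[0,0,0],1]]}}

```text
clock: 12.92
tcp_pos: [0.5186, -0.1538, 0.1384]
orientation: [-0.0, 0.639, 0.769, 0.0]
wrist_force: [-0.3, 2.0, -1.2]
finger_gap: 0.0
grip_force: 1.0
```

```bash
python3 - <<'E'
from h import *
goal([(-15,-2,136),(-24,-2,133),(-31,-2,128),(-38.7,-2,122),(-45,-2,115),(-50,-2,108),(-57,-2,93),(-60,-2,76)])
d=look(['side','wrist'],['lever_tip','claw_bar','keeper'])
for k,v in d.items(): print(k,np.round(topress(v)*1e3,1))
E
```

```text
tcp in press mm [ -8.2  -1.2 138.4] turn/10deg [ 0.   -0.    0.03] F [ 2.  -0.1 -1.2] t 12.925
(-15, -2, 136) -> [-6.8  0.8  2.4]
(-24, -2, 133) -> [-15.8   0.8   5.4]
(-31, -2, 128) -> [-22.8   0.7  10.4]
(-38.7, -2, 122) -> [-30.5   0.7  16.4]
(-45, -2, 115) -> [-36.8   0.7  23.4]
(-50, -2, 108) -> [-41.8   0.6  30.4]
(-57, -2, 93) -> [-48.9   0.6  45.4]
(-60, -2, 76) -> [-51.9   0.6  62.4]
side lever_tip [ 0.5241 -0.1675  0.1512] 0.52
side claw_bar [ 0.505  -0.0767  0.0651] 0.41
side keeper [ 0.5054 -0.0801  0.0615] 0.63
wrist claw_bar [ 0.5023 -0.0748  0.0639] 0.73
wrist keeper [ 0.5092 -0.0824  0.0599] 0.73
('side', 'lever_tip') [-22.6  -4.1 151.2]
('side', 'claw_bar') [70.2 -1.6 65.1]
('side', 'keeper') [66.7 -1.4 61.5]
('wrist', 'claw_bar') [72.5  0.7 63.9]
('wrist', 'keeper') [63.8 -4.7 59.9]
```

The bar is now against the post (x≈70.5, z≈65) and the lever is following. I'll continue along the arc.

Emit:
{"api": "move_arm", "payload": {"targets": [[[-7,0,2],[0,0,0],1],[[-16,0,5],[0,0,0],1],[[-23,0,10],[0,0,0],1],[[-31,0,17],[0,0,0],1],[[-37,0,24],[0,0,0],1]]}}

```text
clock: 13.95
tcp_pos: [0.5257, -0.1901, 0.114]
orientation: [0.001, 0.639, 0.769, 0.0]
wrist_force: [-0.1, 1.9, 2.8]
finger_gap: -0.0003
grip_force: 1.4
```

```bash
python3 - <<'E'
from h import *
goal([(-50,-2,107),(-54,-2,99),(-57,-2,91),(-60,-2,83),(-61,-2,76)])
d=look(['side'],['lever_tip','claw_bar','keeper'])
for k,v in d.items(): print(k,np.round(topress(v)*1e3,1))
E
```

```text
tcp in press mm [-45.2  -1.7 114. ] turn/10deg [0.   0.   0.03] F [ 1.9 -0.2  2.8] t 13.95
(-50, -2, 107) -> [-4.8  0.3  7. ]
(-54, -2, 99) -> [-8.8  0.3 15. ]
(-57, -2, 91) -> [-11.8   0.2  23. ]
(-60, -2, 83) -> [-14.8   0.2  31. ]
(-61, -2, 76) -> [-15.8   0.2  38. ]
side lever_tip [ 0.5361 -0.2078  0.1217] 0.42
side claw_bar [ 0.5055 -0.078   0.0665] 0.41
side keeper [ 0.5031 -0.0809  0.0614] 0.57
('side', 'lever_tip') [-64.4  -8.7 121.7]
('side', 'claw_bar') [68.8 -1.8 66.5]
('side', 'keeper') [66.4  1.1 61.4]
```

Emit:
{"api": "move_arm", "payload": {"targets": [[[-5,0,7],[0,0,0],1],[[-9,0,15],[0,0,0],1],[[-12,0,23],[0,0,0],1],[[-15,0,31],[0,0,0],1],[[-16,0,38],[0,0,0],1]]}}

```text
clock: 14.78
tcp_pos: [0.5282, -0.2052, 0.0758]
orientation: [0.0, 0.639, 0.769, 0.0]
wrist_force: [-5.2, 5.5, 32.9]
finger_gap: -0.0002
grip_force: 17.9
```

Emit:
{"api": "move_arm", "payload": {"targets": [[[0,0,1.5],[0,0,0],1],[[0,0,3],[0,0,0],1],[[0,0,3],[0,0,0],1]]}}

```text
clock: 15.15
tcp_pos: [0.5283, -0.2051, 0.0761]
orientation: [0.001, 0.639, 0.769, -0.0]
wrist_force: [-6.3, 3.2, 21.0]
finger_gap: -0.0003
grip_force: 10.5
```

```bash
python3 - <<'E'
from h import *
goal([])
d=look(['side','wrist'],['lever_tip','claw_bar','keeper'])
for k,v in d.items(): print(k,np.round(topress(v)*1e3,1))
E
```

```text
tcp in press mm [-60.4  -1.5  76.1] turn/10deg [0.01 0.01 0.03] F [ 4.3  5.6 21. ] t 15.15
side lever_tip [ 0.5348 -0.2218  0.0731] 0.45
side keeper [ 0.5043 -0.0791  0.0613] 0.87
('side', 'lever_tip') [-77.9  -4.9  73.1]
('side', 'keeper') [67.9 -0.5 61.3]
```

The lever is hard down, with its tip at z≈73. I'll lift off and check.

Emit:
{"api": "move_arm", "payload": {"targets": [[[0,0,-20],[0,0,0],1],[[0,0,-70],[0,0,0],1],[[0,0,-125],[0,0,0],1],[[40,0,-150],[0,0,0],1],[[40,0,-150],[0,0,0],1]]}}

```text
clock: 16.18
tcp_pos: [0.5217, -0.1647, 0.2259]
orientation: [0.002, 0.638, 0.77, 0.001]
wrist_force: [-0.0, 0.1, -0.4]
finger_gap: -0.0003
grip_force: 0.0
```

```bash
python3 - <<'E'
from h import *
goal([])
for c in ['top','side','wrist']:
    p=env.read_camera(c)
    for t in ['lever_tip','claw_bar','keeper','push_plate']:
        r=env.landmark_of(t,p)
        if r: print(c,t,np.round(topress(r[0]['centre'])*1e3,1),r[0]['confidence'])
    if c=='side': a=cv2.resize(p['pixels'][190:280,260:360],(500,450),interpolation=cv2.INTER_CUBIC)
    if c=='top': b=cv2.resize(p['pixels'][170:250,280:420],(790,450),interpolation=cv2.INTER_CUBIC)[:,:290]
cv2.imwrite('pics/end.png',np.hstack([a,b])[:,:,::-1])
E
```

```text
tcp in press mm [-19.4  -2.3 225.9] turn/10deg [0.02 0.02 0.04] F [ 0.1 -0.  -0.4] t 16.175
top claw_bar [71.7 -2.1 66.9] 0.59
top keeper [65.3  0.4 62.9] 0.96
top push_plate [118.1   2.8  93. ] 0.86
side lever_tip [-76.4  -6.4  73.8] 0.82
side claw_bar [69.6 -2.3 66.8] 0.44
side keeper [69.6 -2.5 62.2] 0.62
side push_plate [122.4  -1.1  93.6] 0.85
wrist lever_tip [-77.7  -3.3  73.4] 0.57
wrist claw_bar [69.8 -0.6 64.9] 0.94
wrist keeper [66.8 -4.3 62.3] 0.57
wrist push_plate [117.1   1.8  95.2] 0.87
```

View pics/end.png

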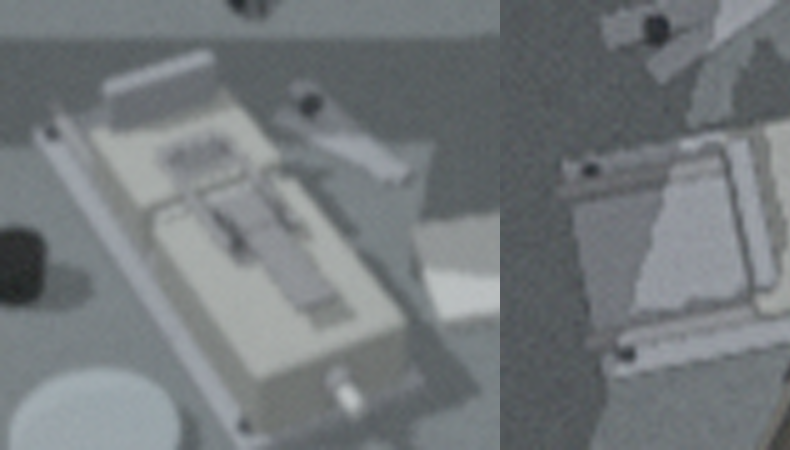

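The lever lies flat (crop 240–340, 190–310), the carriage is shut, and the claw is on the keeper at (200,150). The robot is clear of everything, so I'll hand in.

```bash
python3 -c "
from workcell import env
print(env.hand_in())"
```

```text
the job is handed in; nothing more can be done
None
```

The filter press is closed and the job is handed in: carriage shut, claw hooked behind the keeper and lever flat by the last camera check, no labware touched; the hand-in returned no verdict.

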